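# Draw the red-glass crate out of the rack with the pull hook

### The job

Take the pull hook from the grey mat, hook it over the front lip of the crate of red glass in the wire-topped rack, and draw the crate forward until its front face stands over the strip of blue tape on the rack's floor. Then put the hook back wholly on the grey mat, standing as it was, tip down. Do not touch the red crate with the hand, and leave the amber and green crates where they are.

Things in the scene. Friction and masses are not known exactly. Their poses are not given: they have to be found in the camera images.
- rack: Fixed rack, x into its depth (away from the robot), y left. Origin: at bench height under the front edge of its deck, mid-width. Wooden floor 12 mm thick, x = -90 to 280 mm, 395 mm wide; nothing but tape on its open front part (x < 0). Three bays centred at y = -125, 0, 125 mm, parted by boards 6 mm thick, tops 52 mm above the bench, with posts 4 mm in radius at the ends
- deck_front (a point): Middle of the front bar (radius 4 mm) of the rack's wire deck, 160 mm above the bench. From here the deck's wires run 272 mm back over all three bays; below 155 mm the bays are open to the front. Axes as the rack's
- tape_mid (a point): Middle of the strip of blue tape, on the rack's floor 12 mm above the bench, 45 mm in front of the rack's origin. The strip is 36 mm wide (x) and runs right across the rack's floor (y)
- red_crate: Loose open wooden crate of upright red glass sheets, 192 mm long (x), 100 wide (y), 62 high, 0.4 to 0.85 kg, in any one of the three bays, front 30 to 70 mm behind the deck's front edge. Origin: at its underside, in the middle of its front face; x to its back. Behind the lip about 64 mm is empty down to the crate's floor; then glass, up to 80 mm above its underside. Slides at a few newtons
- red_lip (a point): Middle of the top front edge of the crate of red glass: on the outer front face, level with the top of its lip, 62 mm above the crate's underside; x points to the crate's back, y left. The lip is a metal edge 11 mm thick (x) and 12 mm high on a wall 6 mm thick
- amber_lip (a point): Middle of the top front edge of the crate of amber glass: on the outer front face, level with the top of its lip, 62 mm above the crate's underside; x points to the crate's back, y left. The same crate otherwise
- green_lip (a point): Middle of the top front edge of the crate of green glass: on the outer front face, level with the top of its lip, 62 mm above the crate's underside; x points to the crate's back, y left. The same crate otherwise
- hook_grip (a point): Centre of the pull hook's orange handle (loose, 0.22 kg in all, balancing about 20 mm ahead of here), a block 110 mm long (x, towards the tip), 28 wide (y), 36 high. It starts standing on its underside on the mat, tip away from the robot. A steel rod 8 mm thick runs ahead with its axis 10 mm above this point, then turns down to the tip
- hook_tip (a point): Lower end of the hook's downward tip (8 mm thick), 165 mm ahead of the handle's centre and 18 mm below it, level with the handle's underside; the tip reaches 24 mm below the rod's lower side. Axes as the handle's
- hook_mat: Fixed grey felt mat, 280 mm (x) by 110 mm (y), 4 mm thick; origin at the centre of its underside. It lies to the left or right of the rack; the white board of that size on the other side is not it

How it is judged:
On the way, in this order (a step that is already met when the one before it is completed fails the run):
1. the hook's tip is down behind the front lip of the red crate (x of hook_tip in the frame of red_lip between 0.009 and 0.06 m and y of hook_tip in the frame of red_lip between -0.045 and 0.045 m and z of hook_tip in the frame of red_lip below -0.005 m), for 0.1 s.
2. with the hook still behind the lip, the red crate's front face has come over the blue tape (all of step 1 and x of red_lip in the frame of rack between -0.067 and -0.023 m), for 0.1 s.
At the end, for the whole second after the job is handed in: Red crate level, its front face within 22 mm of the blue tape's centre line; the hook stands on its underside, tip down, with handle centre and tip both over the grey mat (5 mm grace); amber and green crates within 20 mm of where they began (x of red_lip in the frame of rack between -0.067 and -0.023 m and angle between red_lip's own z axis and vertical below 0.08 rad and x of hook_grip in the frame of hook_mat between -0.145 and 0.145 m and y of hook_grip in the frame of hook_mat between -0.06 and 0.06 m and x of hook_tip in the frame of hook_mat between -0.145 and 0.145 m and y of hook_tip in the frame of hook_mat between -0.06 and 0.06 m and z of hook_grip in the frame of hook_mat below 0.03 m and angle between hook_grip's own z axis and vertical below 0.12 rad and distance of each of amber_lip, green_lip from where it was at the start of the episode below 0.02 m); the robot touches nothing.
It fails at once if the hand or arm touches the red crate (contact force between any of the fingers, the arm and red_crate above 1 N).
It fails at once if the amber crate is shifted by more than 40 mm (distance of amber_lip from where it was at the start of the episode above 0.04 m).
It fails at once if the green crate is shifted by more than 40 mm (distance of green_lip from where it was at the start of the episode above 0.04 m).
It also fails if it takes over 64 s, if anything falls off the work surface, if the arm or the gripper's body presses on something with over 40 N, if the wrist force passes 120 N, or if a joint passes its speed limit or range.

### The arm

A 6-joint arm with a two-finger parallel gripper is mounted at the origin on the work surface. World frame = base frame: x ahead of the robot, y to its left, z up, the work surface at z = 0. Lengths are in m, angles in rad, forces in N, time in s.
With the tool pointing down it reaches from about 0.35 to 0.775 m from the base axis. Payload 7.3 kg.
Tool frame: the origin (TCP) lies on the centre line of the jaws, within the pads' length; the fingertips stand ahead of it and the grasp point (between the pads) lies 11 mm behind it (robot.nose_length is the z of the fingertips in the tool frame, in m); z points along the fingers, y is the line along which they close (so a half turn about z gives the same grasp; the last joint's range is limited). The gripper opens to 92 mm and grips with 3 to 60 N. Pads are 19 mm wide; open, the fingers measure 130 mm over their backs; the gripper's body (75 mm by 190 mm) begins 47 mm behind the grasp point.
Start: joints at [-1.315, 0.342, 1.524, -0, 1.275, -0.146], TCP at [0.205, -0.483, 0.235] pointing down, gripper open.
Joint ranges: [-2.53, 2.53], [-0.77, 2.02], [0.04, 2.7], [-1, 4.14], [0.28, 2.66], [-3.11, 3.11]. Speed limits (rad/s): [2.57, 2.57, 3.14, 3.14, 3.14, 3.14].

### API

Orientations are given as [roll, pitch, yaw] about the fixed x, y, z axes, in that order (R = Rz(yaw) Ry(pitch) Rx(roll)).
In Python, from cell import robot, cams gives the robot as it stands. The module is installed in compiled form; this text tells all that it offers.
- The arm moves only by the tool carry_out, never from a script. Its argument "deltas" is a list of rows, each a list of 7 numbers: the shift along the tool's x, y, z in cm, then the turn, a rotation vector about the tool's x, y, z in rad, then the opening, from 0 (shut) to 1 (fully open). A call has exactly 8 rows; each row shifts and turns the commanded pose from where the row before left it, along the tool's axes as they then stand; what a row does not reach is not made up. A row lasts 1/12 s, in which the tool goes at most 41.7 mm and 7.16 degrees, less where a joint would pass 70% of its speed; a pose out of reach is approached as far as the arm can. A call is refused whole if a number of a shift passes 4.17 or a number of a turn 0.125, either way. A call with a gripper value outside its range is refused whole. The fingers move at their own pace and stop on an object; "force" is the grip in N (left out, the last holds). Time passes only in rows, so rows that do not move let the fingers close, or fill a call up. It gives the time, the measured TCP pose, the force, the opening and the grip force at its end, in the units of the state.
- robot.observe(): the state, without advancing time (a new reading comes with each control period).
- cams.read_camera(name): name is "scene" or "top" or "wrist"; returns a dict with "image" (480x640x3 uint8, blue, green, red), "depth" (480x640 float32, m along the optical axis (not along the pixel's ray), 0 where there is no reading), "fx", "fy", "cx", "cy" (pixels), "world_to_cam" (4x4, takes a point from world to camera coordinates). Camera axes: x right, y up, looking along -z (the intrinsics and any distortion apply to the point x, -y, -z); pixel columns grow to the right and rows downward; lengths in m; the calibration is good to about 2 mm. The wrist camera is an equidistant fisheye: a pixel r from the principal point sees the ray r / f radians off the axis. A picture is of the moment at which its call begins.
- robot.hand_in(): hands the job in; it is judged then, once.
The state is a dict: "time": time; "qpos": joint angles; "qvel": joint speeds; "joint_efforts": joint torques, N m; "tool_pos": TCP position; "tool_rot": TCP orientation; "contact_force": force on the tool from outside, world axes, zero at the start; "torque": the same for the moment, N m; "opening": finger opening in m; "grip_force": force on a finger pad.
Only numpy, scipy, OpenCV 4.12 (cv2) and the standard library are available. Lean on these libraries where they do the work, as an engineer would, in place of code of your own. Each camera call takes 0.05 s, during which the arm holds its last target. There are 200 camera calls.

## Working session

There is one attempt and no reset: what is moved stays moved. The work goes in short steps, Python scripts to look and compute and a tool call to move; the robot and the scene stay as the last step left them, time stands still between calls to the robot, and variables do not carry over. Pictures are saved under pics/ and viewed, at most 10 in all, crops included, and the job is handed in when it is done.

Besides the shell and the picture viewer there is one more tool, called after "Call:" by a JSON object that holds its "op" and its "data". carry_out: Moves the arm, as the interface text tells. Its arguments: {"type":"object","properties":{"deltas":{"type":"array","items":{"type":"array","items":{"type":"number"}}},"force":{"type":"number"}},"required":["deltas"]}

```bash
mkdir -p pics; cat > h.py <<'E'
import numpy as np, cv2
from cell import robot, cams
def snap(n, f):
    c=cams.read_camera(n); cv2.imwrite('pics/'+f,c['image']); np.savez('/tmp/'+f+'.npz',**{k:v for k,v in c.items()}); return c
def unproj(c,u,v):
    d=c['depth'][int(v),int(u)]
    p=np.array([(u-c['cx'])/c['fx']*d,-(v-c['cy'])/c['fy']*d,-d,1])
    return (np.linalg.inv(c['world_to_cam'])@p)[:3]
def ray(c,u,v,z):
    M=np.linalg.inv(c['world_to_cam']); r=M[:3,:3]@np.array([(u-c['cx'])/c['fx'],-(v-c['cy'])/c['fy'],-1]); o=M[:3,3]
    return o+r*(z-o[2])/r[2]
def cloud(c):
    v,u=np.mgrid[:480,:640]; d=c['depth']
    p=np.stack([(u-c['cx'])/c['fx']*d,-(v-c['cy'])/c['fy']*d,-d,np.ones_like(d)],-1)
    return (p@np.linalg.inv(c['world_to_cam']).T)[...,:3]
E
python3 - <<'E'
from h import *
for n in ('scene','top'):
    c=snap(n,n+'0.png'); print(n,c['fx'],np.linalg.inv(c['world_to_cam'])[:3].round(3))
s=robot.observe();print(s, robot.nose_length)
E
```

```text
scene 599.3574371690797 [[ 0.484 -0.761  0.431  1.084]
 [ 0.875  0.427 -0.228 -0.277]
 [-0.011  0.488  0.873  1.117]]
top 511.0077940864427 [[-0.018  0.997 -0.072  0.529]
 [-1.    -0.016  0.024  0.012]
 [ 0.023  0.073  0.997  1.072]]
{'time': 0.1, 'qpos': array([-1.31496256e+00,  3.42642997e-01,  1.52492162e+00, -1.93852450e-05,
        1.27536589e+00, -1.46017012e-01]), 'qvel': array([ 0.00092457, -0.00244602, -0.00342978,  0.00040937, -0.00037841,
       -0.00020035]), 'joint_efforts': array([ 1.34532656e-03, -4.32002413e+01, -2.44695532e+01,  7.18681561e-02,
        5.26840962e-02, -4.20580682e-05]), 'tool_pos': array([ 0.20525841, -0.48283941,  0.23411961]), 'tool_rot': array([-3.14026634e+00, -1.76315423e-04,  4.01856318e-01]), 'contact_force': array([-0.30781187, -0.30204812, -0.5185229 ]), 'torque': array([ 0.00095181,  0.01442698, -0.00231726]), 'grip_force': 0.0, 'opening': 0.09171394510147486} 0.008
```

View pics/scene0.png

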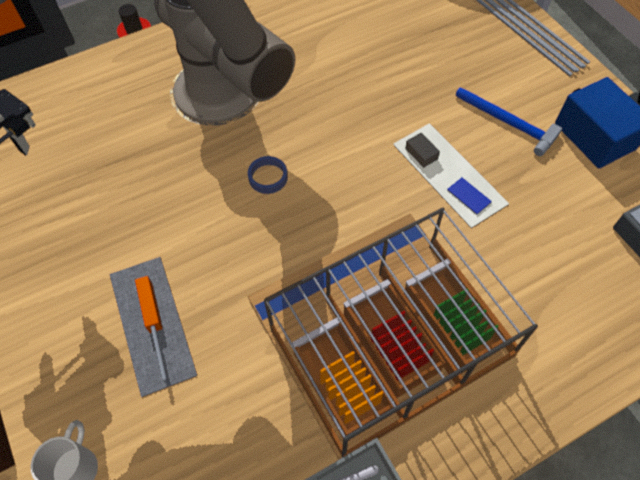

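View pics/top0.png

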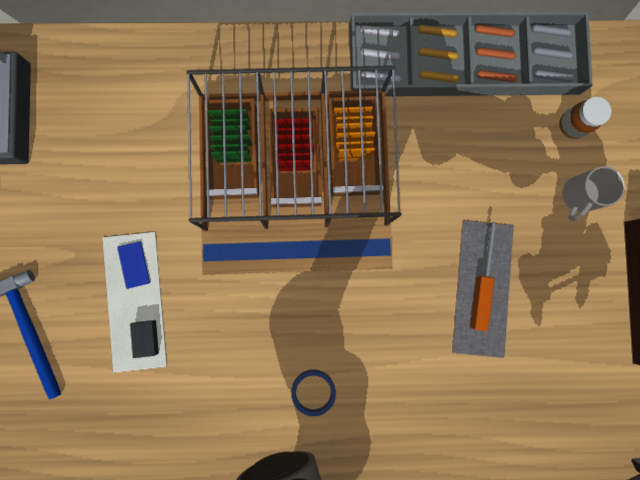

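The red crate is in the middle bay (top view lip near 297,201, tape near 297,250). The hook lies on the grey mat to the right: handle (482,303), tip (490,213). The white board is on the left.

```bash
cat > m.py <<'E'
from h import *
def rect(m,c,z):
    m=cv2.morphologyEx(m.astype(np.uint8),cv2.MORPH_OPEN,np.ones((3,3)))
    cs,_=cv2.findContours(m,0,2); k=max(cs,key=cv2.contourArea)
    return k,cv2.minAreaRect(np.array([ray(c,*p[0],z)[:2]*1000 for p in k],dtype=np.float32))
if __name__=='__main__':
    for n in ('top','scene'):
        c=dict(np.load(f'/tmp/{n}0.png.npz')); im=c['image']; h=cv2.cvtColor(im,cv2.COLOR_BGR2HSV); P=cloud(c)
        H,S,V=[h[...,i].astype(int) for i in range(3)]
        reg=(P[...,1]<-.2)&(P[...,0]>.2)&(P[...,0]<.62)&(P[...,1]>-.5)
        k,r=rect((H>3)&(H<14)&(S>200)&reg&(P[...,2]>.02),c,.040); print(n,'handle',r)
        k,r=rect((P[...,2]<.2)&reg&((S<60)|((H<14)&(S>200))),c,.004); print('mat',r)
        reg=(abs(P[...,1])<.3)&(P[...,0]>.45)&(P[...,0]<.7)
        k,r=rect((H>105)&(H<125)&(S>150)&reg&(P[...,2]<.06),c,.012); print('tape',r)
        # lip tops: bright, low saturation at z ~.074
        m=(S<70)&(V>110)&(P[...,2]>.06)&(P[...,2]<.09)&reg
        for y0 in (-.125,0,.125):
            q=P[m&(abs(P[...,1]-y0)<.06)]
            if len(q)>10: print('lip',y0,len(q),cv2.minAreaRect((q[:,:2]*1000).astype(np.float32)),np.median(q,0).round(4),np.percentile(q,[3,97],0).round(4))
        m=(P[...,2]>.15)&(P[...,2]<.18)&(abs(P[...,1])<.3)&(P[...,0]>.5); q=P[m]
        print('deck',len(q),np.percentile(q,[1,50,99],0).round(4), cv2.minAreaRect((q[:,:2]*1000).astype(np.float32)))
        m=(P[...,2]>.02)&(P[...,2]<.06)&(P[...,1]<-.25)&(P[...,1]>-.4)&(P[...,0]>.35)&(P[...,0]<.62);q=P[m];
        if len(q): print('hook',q[np.argsort(q[:,0])[-8:]].round(3).tolist())
E
python3 m.py
```

```text
top handle ((483.8470458984375, -355.7781677246094), (27.306373596191406, 107.29000091552734), 80.42137908935547)
mat ((500.1886901855469, -366.14031982421875), (108.53768157958984, 250.53269958496094), 83.2296142578125)
tape ((600.2679443359375, 59.764183044433594), (32.84357833862305, 307.86053466796875), 0.8180086016654968)
lip 0 222 ((694.7527465820312, 13.0513916015625), (10.176562309265137, 83.25048828125), 0.5486100316047668) [0.6943 0.015  0.0727] [[ 0.6897 -0.0265  0.0649]
 [ 0.6997  0.0525  0.0761]]
lip 0.125 18 ((694.2622680664062, 68.27198028564453), (4.235515117645264, 10.163576126098633), 87.79060363769531) [0.6942 0.0682 0.0729] [[0.6893 0.0661 0.0688]
 [0.6993 0.0703 0.0752]]
deck 6010 [[ 0.6458 -0.1646  0.1567]
 [ 0.7842  0.0247  0.1613]
 [ 0.9254  0.2132  0.1657]] ((786.8252563476562, 24.53619384765625), (281.31927490234375, 381.472412109375), 0.7884474396705627)
hook [[0.616, -0.382, 0.035], [0.616, -0.381, 0.034], [0.616, -0.379, 0.033], [0.617, -0.377, 0.032], [0.618, -0.382, 0.035], [0.618, -0.378, 0.036], [0.618, -0.38, 0.035], [0.618, -0.376, 0.035]]
scene han
[... 375 characters left out ...]
8013916016, 87.970947265625), 0.5281975269317627) [0.6942 0.0124 0.0752] [[ 0.6886 -0.0267  0.0712]
 [ 0.6993  0.0572  0.0787]]
lip 0.125 20 ((673.0435180664062, 74.6517562866211), (8.458142280578613, 54.34532928466797), 73.35421752929688) [0.6921 0.0685 0.0747] [[0.6493 0.0658 0.0723]
 [0.6981 0.0834 0.0806]]
deck 6587 [[ 0.6459 -0.1643  0.1582]
 [ 0.804   0.0227  0.1631]
 [ 0.9255  0.2135  0.1679]] ((784.5300903320312, 25.010696411132812), (281.13916015625, 382.5503845214844), 0.7336386442184448)
hook [[0.617, -0.379, 0.038], [0.617, -0.382, 0.039], [0.617, -0.377, 0.037], [0.618, -0.382, 0.034], [0.618, -0.377, 0.032], [0.618, -0.381, 0.039], [0.619, -0.379, 0.037], [0.62, -0.378, 0.038]]
```

```bash
cat > go.py <<'E'
import sys
from h import *
from scipy.spatial.transform import Rotation as R
# go.py x y z yaw n : rows (cm, rad) for straight move with tool down in n rows
x,y,z,yaw,n=map(float,sys.argv[1:]); n=int(n)
s=robot.observe(); p=np.array(s['tool_pos']); T=R.from_euler('xyz',s['tool_rot']); G=R.from_euler('xyz',[np.pi,0,yaw])
w=(T.inv()*G).as_rotvec(); dp=(np.array([x,y,z])-p)/n
for i in range(n):
    print((T.inv().apply(dp)*100).round(2).tolist(),(w/n).round(3).tolist()); T=T*R.from_rotvec(w/n)
E
python3 go.py 0.494 -0.3575 0.12 -0.168 8
python3 - <<'E'
from h import *
from m import rect
for n in ('top','scene'):
    c=dict(np.load(f'/tmp/{n}0.png.npz')); h=cv2.cvtColor(c['image'],cv2.COLOR_BGR2HSV); P=cloud(c)
    H,S,V=[h[...,i].astype(int) for i in range(3)]
    reg=(P[...,1]<-.27)&(P[...,0]>.2)&(P[...,0]<.75)&(P[...,1]>-.46)
    k,r=rect((P[...,2]<.2)&reg&((S<60)|((H<14)&(S>200))),c,.004); print('mat',r)
    q=P[(P[...,2]>.015)&(P[...,2]<.06)&reg&(P[...,0]>.6)]; print(q[np.argsort(q[:,0])[-5:]].round(3).tolist())
E
```

```text
[3.93, -0.03, 1.43] [-0.0, 0.0, 0.071]
[3.92, -0.31, 1.43] [-0.0, 0.0, 0.071]
[3.89, -0.59, 1.43] [-0.0, 0.0, 0.071]
[3.84, -0.86, 1.43] [-0.0, 0.0, 0.071]
[3.77, -1.13, 1.43] [-0.0, 0.0, 0.071]
[3.68, -1.4, 1.43] [-0.0, 0.0, 0.071]
[3.57, -1.66, 1.43] [-0.0, 0.0, 0.071]
[3.44, -1.91, 1.43] [-0.0, 0.0, 0.071]
mat ((514.1761474609375, -367.8008728027344), (108.53768157958984, 278.7040100097656), 83.2296142578125)
[[0.649, -0.383, 0.036], [0.649, -0.386, 0.035], [0.649, -0.382, 0.018], [0.65, -0.384, 0.028], [0.651, -0.384, 0.024]]
mat ((511.3753356933594, -367.570556640625), (109.05223083496094, 279.1408386230469), 83.15966033935547)
[[0.649, -0.384, 0.025], [0.649, -0.385, 0.039], [0.649, -0.383, 0.023], [0.649, -0.383, 0.017], [0.649, -0.383, 0.037]]
```

Call:
{"op": "carry_out", "data": {"deltas": [[2.0, 0, 0.7, 0, 0, 0.035, 1], [3.9, -0.1, 1.4, 0, 0, 0.07, 1], [3.9, -0.4, 1.4, 0, 0, 0.07, 1], [3.9, -0.7, 1.4, 0, 0, 0.07, 1], [3.8, -1.0, 1.4, 0, 0, 0.07, 1], [3.7, -1.3, 1.4, 0, 0, 0.07, 1], [3.6, -1.5, 1.4, 0, 0, 0.07, 1], [3.5, -1.8, 1.4, 0, 0, 0.07, 1]], "force": 40}}

```text
time: 0.77
tool_pos: [0.4767, -0.3649, 0.1288]
tool_rot: [-3.141, 0.001, -0.127]
contact_force: [0.3, -0.7, -0.3]
opening: 0.0918
grip_force: 0.0
```

```bash
python3 go.py 0.494 -0.3575 0.06 -0.168 4; python3 -c "
from h import *
c=snap('wrist','w1.png');print(robot.observe()['tool_pos'],robot.observe()['tool_rot'])"
```

```text
[0.41, -0.24, 1.72] [-0.0, 0.0, 0.01]
[0.4, -0.24, 1.72] [-0.0, 0.0, 0.01]
[0.4, -0.25, 1.72] [-0.0, 0.0, 0.01]
[0.4, -0.25, 1.72] [-0.0, 0.0, 0.01]
[ 0.48155007 -0.36052203  0.12576938] [-3.13710196e+00  3.32140536e-04 -1.28280926e-01]
```

View pics/w1.png

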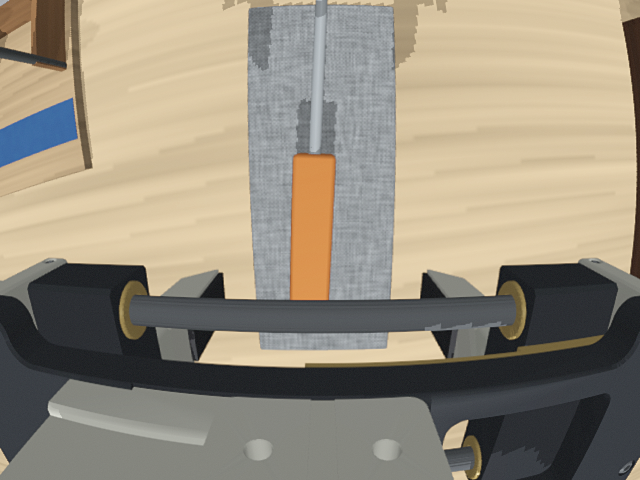

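Wrist view: the handle (313, 155–300) lies centred between the fingers at columns ~205 and ~435, with the rod running up the picture.

Call:
{"op": "carry_out", "data": {"deltas": [[0.4, -0.2, 1.7, 0, 0, 0.01, 1], [0.4, -0.2, 1.7, 0, 0, 0.01, 1], [0.4, -0.2, 1.7, 0, 0, 0.01, 1], [0.2, -0.2, 1.7, 0, 0, 0.01, 1], [0, 0, 0, 0, 0, 0, 1], [0, 0, 0, 0, 0, 0, 1], [0, 0, 0, 0, 0, 0, 1], [0, 0, 0, 0, 0, 0, 1]]}}

```text
time: 1.48
tool_pos: [0.4906, -0.3608, 0.0632]
tool_rot: [3.14, -0.002, -0.163]
contact_force: [0.2, 0.1, 0.6]
opening: 0.0916
grip_force: 0.0
```

```bash
python3 go.py 0.494 -0.3575 0.018 -0.168 4
```

```text
[0.07, -0.1, 1.13] [0.0, -0.0, 0.001]
[0.07, -0.1, 1.13] [0.0, -0.0, 0.001]
[0.07, -0.1, 1.13] [0.0, -0.0, 0.001]
[0.07, -0.1, 1.13] [0.0, -0.0, 0.001]
```

Call:
{"op": "carry_out", "data": {"deltas": [[0.1, -0.1, 1.1, 0, 0, 0, 1], [0.1, -0.1, 1.1, 0, 0, 0, 1], [0.1, -0.1, 1.1, 0, 0, 0, 1], [0, 0, 1.1, 0, 0, 0, 1], [0, 0, 0, 0, 0, 0, 1], [0, 0, 0, 0, 0, 0, 1], [0, 0, 0, 0, 0, 0, 1], [0, 0, 0, 0, 0, 0, 1]]}}

```text
time: 2.15
tool_pos: [0.494, -0.358, 0.0183]
tool_rot: [3.141, -0.001, -0.163]
contact_force: [0.7, 0.9, -0.8]
opening: 0.0915
grip_force: 0.0
```

Call:
{"op": "carry_out", "data": {"deltas": [[0, 0, 0, 0, 0, 0, 0], [0, 0, 0, 0, 0, 0, 0], [0, 0, 0, 0, 0, 0, 0], [0, 0, 0, 0, 0, 0, 0], [0, 0, 0, 0, 0, 0, 0], [0, 0, 0, 0, 0, 0, 0], [0, 0, 0, 0, 0, 0, 0], [0, 0, 0, 0, 0, 0, 0]], "force": 40}}

```text
time: 2.82
tool_pos: [0.4937, -0.3577, 0.0179]
tool_rot: [3.142, -0.0, -0.163]
contact_force: [-0.2, 0.7, 0.2]
opening: 0.0435
grip_force: 0.0
```

Call:
{"op": "carry_out", "data": {"deltas": [[0, 0, 0, 0, 0, 0, 0], [0, 0, 0, 0, 0, 0, 0], [0, 0, 0, 0, 0, 0, 0], [0, 0, 0, 0, 0, 0, 0], [0, 0, 0, 0, 0, 0, 0], [0, 0, 0, 0, 0, 0, 0], [0, 0, 0, 0, 0, 0, 0], [0, 0, 0, 0, 0, 0, 0]]}}

```text
time: 3.48
tool_pos: [0.4937, -0.3577, 0.0179]
tool_rot: [3.141, -0.0, -0.163]
contact_force: [-1.0, -0.7, -0.6]
opening: 0.028
grip_force: 40.0
```

Call:
{"op": "carry_out", "data": {"deltas": [[0, 0, -0.5, 0, 0, 0, 0], [0, 0, -1, 0, 0, 0, 0], [0, 0, -1.5, 0, 0, 0, 0], [-0.5, 0, -2, 0, 0, 0, 0], [-1, 0, -2, 0, 0, 0, 0], [-1.5, 0, -2, 0, 0, 0, 0], [-1.5, 0, -1, 0, 0, 0, 0], [-1, 0, 0, 0, 0, 0, 0]]}}

```text
time: 4.15
tool_pos: [0.4394, -0.3493, 0.1214]
tool_rot: [3.139, -0.004, -0.163]
contact_force: [1.8, -0.3, -2.4]
opening: 0.0277
grip_force: 40.0
```

```bash
python3 go.py 0.425 0.02 0.122 0.0135 14
```

```text
[-0.53, -2.59, -0.01] [0.0, -0.0, -0.013]
[-0.5, -2.59, -0.01] [0.0, -0.0, -0.013]
[-0.46, -2.6, -0.01] [0.0, -0.0, -0.013]
[-0.43, -2.6, -0.01] [0.0, -0.0, -0.013]
[-0.4, -2.61, -0.01] [0.0, -0.0, -0.013]
[-0.37, -2.61, -0.01] [0.0, -0.0, -0.013]
[-0.33, -2.62, -0.01] [0.0, -0.0, -0.013]
[-0.3, -2.62, -0.01] [0.0, -0.0, -0.013]
[-0.27, -2.63, -0.01] [0.0, -0.0, -0.013]
[-0.23, -2.63, -0.01] [0.0, -0.0, -0.013]
[-0.2, -2.63, -0.01] [0.0, -0.0, -0.013]
[-0.17, -2.63, -0.01] [0.0, -0.0, -0.013]
[-0.13, -2.64, -0.01] [0.0, -0.0, -0.013]
[-0.1, -2.64, -0.0] [0.0, -0.0, -0.013]
```

Call:
{"op": "carry_out", "data": {"deltas": [[-0.3, -1, 0, 0, 0, 0, 0], [-0.5, -2, 0, 0, 0, -0.013, 0], [-0.5, -2.6, 0, 0, 0, -0.013, 0], [-0.4, -2.6, 0, 0, 0, -0.013, 0], [-0.4, -2.6, 0, 0, 0, -0.013, 0], [-0.4, -2.6, 0, 0, 0, -0.013, 0], [-0.3, -2.6, 0, 0, 0, -0.013, 0], [-0.3, -2.6, 0, 0, 0, -0.013, 0]]}}

```text
time: 4.82
tool_pos: [0.4317, -0.1581, 0.1181]
tool_rot: [-3.141, 0.0, -0.072]
contact_force: [0.8, -0.8, -2.2]
opening: 0.0278
grip_force: 40.0
```

Call:
{"op": "carry_out", "data": {"deltas": [[-0.3, -2.6, 0, 0, 0, -0.013, 0], [-0.2, -2.6, 0, 0, 0, -0.013, 0], [-0.2, -2.6, 0, 0, 0, -0.013, 0], [-0.2, -2.6, 0, 0, 0, -0.013, 0], [-0.1, -2.6, 0, 0, 0, -0.013, 0], [-0.1, -2.6, 0, 0, 0, -0.013, 0], [0, -2.2, 0, 0, 0, -0.013, 0], [0, -1, 0, 0, 0, -0.007, 0]]}}

```text
time: 5.48
tool_pos: [0.4261, 0.031, 0.118]
tool_rot: [-3.141, 0.001, 0.029]
contact_force: [0.6, -0.9, -2.8]
opening: 0.0279
grip_force: 40.0
```

```bash
cat > tip.py <<'E'
import sys
from h import *
tag=sys.argv[1]
s=robot.observe(); print(s['tool_pos'].round(4),s['tool_rot'].round(3),s['contact_force'].round(1))
tp=s['tool_pos']
for n in ('top','scene'):
    c=snap(n,f'{n}{tag}.png'); P=cloud(c); h=cv2.cvtColor(c['image'],cv2.COLOR_BGR2HSV)
    w=P-tp
    m=(w[...,0]>.05)&(w[...,0]<.2)&(abs(w[...,1])<.03)&(w[...,2]<.03)&(w[...,2]>-.03)&(h[...,1]<60)
    q=P[m]
    if len(q): print(n,len(q),'far',np.sort(q[:,0])[-6:].round(4),'rod top z near/far',[np.percentile(q[abs(q[:,0]-tp[0]-d)<.015][:,2],[20,50,80]).round(4) for d in (.08,.11,.14)],'y',[np.median(q[abs(q[:,0]-tp[0]-d)<.015][:,1]).round(4) for d in (.08,.11,.14)])
E
python3 tip.py a; python3 go.py 0.425 0.02 0.122 0.0135 2
```

```text
[0.4261 0.031  0.118 ] [-3.141e+00  1.000e-03  2.900e-02] [ 0.6 -0.9 -2.8]
top 224 far [0.5808 0.581  0.5826 0.5827 0.5829 0.5844] rod top z near/far [array([0.1328, 0.1341, 0.1362]), array([0.1333, 0.1345, 0.1363]), array([0.1329, 0.1346, 0.1362])] y [np.float64(0.0339), np.float64(0.0338), np.float64(0.0351)]
scene 184 far [0.584  0.5842 0.5842 0.5843 0.5843 0.5848] rod top z near/far [array([0.1348, 0.137 , 0.1397]), array([0.1356, 0.1376, 0.1383]), array([0.1346, 0.1361, 0.1381])] y [np.float64(0.0344), np.float64(0.035), np.float64(0.0358)]
[-0.09, 0.49, -0.2] [-0.0, 0.0, 0.008]
[-0.08, 0.49, -0.2] [-0.0, 0.0, 0.008]
```

View pics/topa.png

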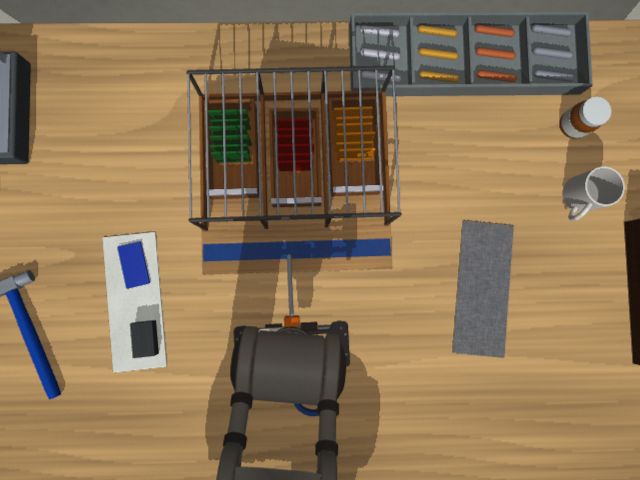

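The hook is level, at 289 column in the top view in front of the tape and the middle bay. Go in under the deck.

Call:
{"op": "carry_out", "data": {"deltas": [[0.5, 0.5, 0.5, 0, 0, 0.008, 0], [1.5, 0.5, 0.5, 0, 0, 0.008, 0], [2, 0, 0, 0, 0, 0, 0], [2.5, 0, 0, 0, 0, 0, 0], [2.5, 0, 0, 0, 0, 0, 0], [2.4, 0, 0, 0, 0, 0, 0], [1.5, 0, 0, 0, 0, 0, 0], [0.5, 0, 0, 0, 0, 0, 0]]}}

```text
time: 6.25
tool_pos: [0.5635, 0.0176, 0.1072]
tool_rot: [3.141, -0.001, 0.007]
contact_force: [-0.5, 0.2, -2.0]
opening: 0.0278
grip_force: 40.0
```

```bash
python3 tip.py b; python3 go.py 0.562 0.021 0.072 0.0135 4
```

```text
[0.5635 0.0176 0.1072] [ 3.141e+00 -1.000e-03  7.000e-03] [-0.5  0.2 -2. ]
top 124 far [0.7166 0.7181 0.7186 0.7188 0.7195 0.7202] rod top z near/far [array([0.1226, 0.1238, 0.1244]), array([0.1224, 0.1242, 0.1256]), array([0.1229, 0.1243, 0.1255])] y [np.float64(0.0183), np.float64(0.0187), np.float64(0.0183)]
scene 231 far [0.7206 0.7209 0.721  0.7211 0.7217 0.7217] rod top z near/far [array([0.1243, 0.1264, 0.1275]), array([0.124 , 0.1257, 0.1271]), array([0.1031, 0.1241, 0.1272])] y [np.float64(0.0192), np.float64(0.0195), np.float64(0.0192)]
[0.02, -0.07, 0.87] [0.0, 0.0, -0.001]
[0.02, -0.07, 0.87] [0.0, 0.0, -0.001]
[0.02, -0.07, 0.87] [0.0, 0.0, -0.001]
[0.02, -0.07, 0.87] [0.0, 0.0, -0.001]
```

View pics/sceneb.png

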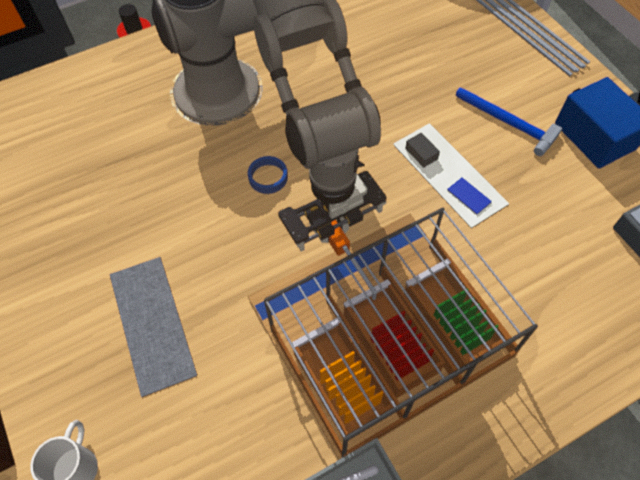

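Tip is at about (0.717, 0.018), 28 mm behind the red front face near (367,293) in the scene view. Lower it.

Call:
{"op": "carry_out", "data": {"deltas": [[0, 0, 0.4, 0, 0, 0, 0], [0, 0, 0.7, 0, 0, 0, 0], [0, 0, 0.8, 0, 0, 0, 0], [0, 0, 0.8, 0, 0, 0, 0], [0, 0, 0.6, 0, 0, 0, 0], [0, 0, 0.2, 0, 0, 0, 0], [0, 0, 0, 0, 0, 0, 0], [0, 0, 0, 0, 0, 0, 0]]}}

```text
time: 7.02
tool_pos: [0.561, 0.0198, 0.0728]
tool_rot: [3.142, 0.0, 0.01]
contact_force: [0.7, -0.4, -2.2]
opening: 0.028
grip_force: 40.0
```

Call:
{"op": "carry_out", "data": {"deltas": [[-0.2, 0, 0, 0, 0, 0, 0], [-0.4, 0, 0, 0, 0, 0, 0], [-0.4, 0, 0, 0, 0, 0, 0], [-0.4, 0, 0, 0, 0, 0, 0], [-0.4, 0, 0, 0, 0, 0, 0], [-0.4, 0, 0, 0, 0, 0, 0], [-0.4, 0, 0, 0, 0, 0, 0], [-0.4, 0, 0, 0, 0, 0, 0]]}}

```text
time: 7.68
tool_pos: [0.5309, 0.0194, 0.0731]
tool_rot: [3.141, -0.001, 0.01]
contact_force: [2.5, -0.9, -3.5]
opening: 0.0278
grip_force: 40.0
```

Call:
{"op": "carry_out", "data": {"deltas": [[-0.6, 0, 0, 0, 0, 0, 0], [-0.8, 0, 0, 0, 0, 0, 0], [-0.8, 0, 0, 0, 0, 0, 0], [-0.8, 0, 0, 0, 0, 0, 0], [-0.8, 0, 0, 0, 0, 0, 0], [-0.8, 0, 0, 0, 0, 0, 0], [-0.6, 0, 0, 0, 0, 0, 0], [-0.4, 0, 0, 0, 0, 0, 0]]}}

```text
time: 8.35
tool_pos: [0.4742, 0.0189, 0.073]
tool_rot: [3.141, -0.0, 0.01]
contact_force: [1.8, -0.7, -1.7]
opening: 0.0279
grip_force: 40.0
```

```bash
python3 tip.py c; python3 - <<'E'
from h import *
for n in ('top','scene'):
    c=dict(np.load(f'/tmp/{n}c.png.npz')); P=cloud(c); h=cv2.cvtColor(c['image'],cv2.COLOR_BGR2HSV)
    m=(h[...,1]<60)&(h[...,2]>100)&(P[...,2]>.06)&(P[...,2]<.085)&(P[...,1]>-.04)&(P[...,1]<.085)&(P[...,0]>.57)&(P[...,0]<.72)&(abs(P[...,1]-.02)>.012)
    q=P[m]; print(n,len(q),np.percentile(q,[3,50,97],0).round(4))
E
```

```text
[0.4742 0.0189 0.073 ] [ 3.141 -0.     0.01 ] [ 1.8 -0.7 -1.7]
top 359 far [0.6294 0.6297 0.6297 0.6313 0.6314 0.6315] rod top z near/far [array([0.088 , 0.0896, 0.091 ]), array([0.088 , 0.0894, 0.0907]), array([0.0721, 0.0743, 0.0886])] y [np.float64(0.0193), np.float64(0.0205), np.float64(0.02)]
scene 303 far [0.6316 0.6318 0.6319 0.632  0.6322 0.6328] rod top z near/far [array([0.0901, 0.0913, 0.0925]), array([0.0894, 0.0922, 0.0937]), array([0.0725, 0.0748, 0.0874])] y [np.float64(0.0203), np.float64(0.0207), np.float64(0.0189)]
top 191 [[ 0.6157 -0.0271  0.0694]
 [ 0.6203  0.0338  0.0735]
 [ 0.6251  0.0672  0.0769]]
scene 147 [[ 0.6148 -0.014   0.0683]
 [ 0.6205  0.0354  0.0746]
 [ 0.6241  0.0684  0.0793]]
```

View pics/topc.png

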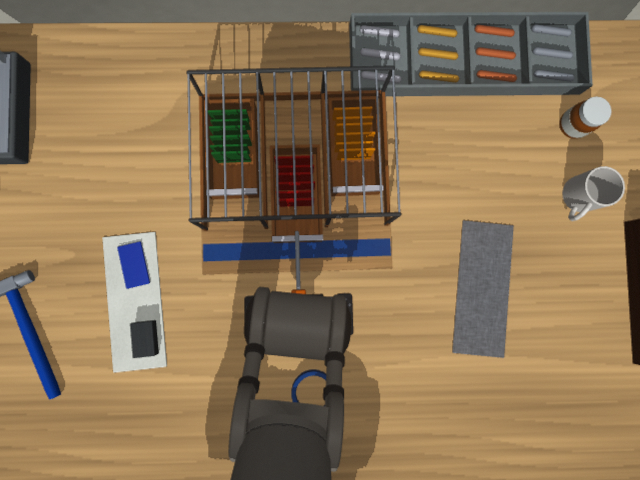

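The crate followed (lip at 297,237), its front at x≈0.615; the tape centre is at ≈0.603. Another 12 mm, then up.

Call:
{"op": "carry_out", "data": {"deltas": [[-0.3, 0, 0, 0, 0, 0, 0], [-0.4, 0, 0, 0, 0, 0, 0], [-0.3, 0, 0, 0, 0, 0, 0], [-0.2, 0, 0, 0, 0, 0, 0], [0, 0, 0, 0, 0, 0, 0], [0, 0, 0, 0, 0, 0, 0], [0, 0, 0, 0, 0, 0, 0], [0, 0, 0, 0, 0, 0, 0]]}}

```text
time: 9.12
tool_pos: [0.4627, 0.0188, 0.0727]
tool_rot: [-3.142, 0.001, 0.01]
contact_force: [-0.1, -0.7, -1.6]
opening: 0.0276
grip_force: 40.0
```

Call:
{"op": "carry_out", "data": {"deltas": [[0.3, 0, 0, 0, 0, 0, 0], [0.3, 0, 0, 0, 0, 0, 0], [0, 0, -0.5, 0, 0, 0, 0], [0, 0, -0.8, 0, 0, 0, 0], [0, 0, -0.8, 0, 0, 0, 0], [0, 0, -0.8, 0, 0, 0, 0], [0, 0, -0.6, 0, 0, 0, 0], [0, 0, 0, 0, 0, 0, 0]]}}

```text
time: 9.78
tool_pos: [0.4699, 0.0187, 0.1096]
tool_rot: [3.141, -0.003, 0.01]
contact_force: [-0.4, -0.7, -0.7]
opening: 0.0276
grip_force: 40.0
```

Call:
{"op": "carry_out", "data": {"deltas": [[-0.5, 0, 0, 0, 0, 0, 0], [-1, 0, 0, 0, 0, 0, 0], [-1.5, 0, 0, 0, 0, 0, 0], [-1.5, 0, 0, 0, 0, 0, 0], [-1.3, 0, 0, 0, 0, 0, 0], [-0.5, 0, 0, 0, 0, 0, 0], [0, 0, 0, 0, 0, 0, 0], [0, 0, 0, 0, 0, 0, 0]]}}

```text
time: 10.45
tool_pos: [0.4064, 0.0181, 0.108]
tool_rot: [3.141, -0.001, 0.01]
contact_force: [0.2, -0.6, -2.4]
opening: 0.0281
grip_force: 40.0
```

```bash
python3 tip.py d; python3 - <<'E'
from h import *
from m import rect
for n in ('top','scene'):
    c=dict(np.load(f'/tmp/{n}d.png.npz')); P=cloud(c); h=cv2.cvtColor(c['image'],cv2.COLOR_BGR2HSV)
    m=(h[...,1]<60)&(h[...,2]>100)&(P[...,2]>.06)&(P[...,2]<.085)&(P[...,1]>-.04)&(P[...,1]<.085)&(P[...,0]>.57)&(P[...,0]<.72)
    q=P[m]; print(n,len(q),np.percentile(q,[3,50,97],0).round(4))
E
python3 go.py 0.425 -0.345 0.11 -0.125 14
```

```text
[0.4064 0.0181 0.108 ] [ 3.141e+00 -1.000e-03  1.000e-02] [ 0.2 -0.6 -2.4]
top 225 far [0.5625 0.5626 0.5626 0.5644 0.5645 0.5645] rod top z near/far [array([0.1231, 0.1249, 0.1255]), array([0.1242, 0.1253, 0.1268]), array([0.1233, 0.1254, 0.1266])] y [np.float64(0.019), np.float64(0.0195), np.float64(0.0198)]
scene 162 far [0.5649 0.565  0.5652 0.5652 0.566  0.6039] rod top z near/far [array([0.1265, 0.1281, 0.1297]), array([0.1253, 0.1272, 0.1288]), array([0.1257, 0.1278, 0.1294])] y [np.float64(0.0193), np.float64(0.0195), np.float64(0.0196)]
top 259 [[ 0.6037 -0.0268  0.0698]
 [ 0.6083  0.0203  0.0733]
 [ 0.6134  0.0658  0.0768]]
scene 59 [[ 0.6006 -0.0228  0.0717]
 [ 0.6034  0.0257  0.0763]
 [ 0.6051  0.0662  0.079 ]]
[0.1, 2.59, -0.01] [0.0, -0.0, 0.01]
[0.13, 2.59, -0.01] [0.0, -0.0, 0.01]
[0.15, 2.59, -0.01] [0.0, -0.0, 0.01]
[0.18, 2.59, -0.01] [0.0, -0.0, 0.01]
[0.2, 2.59, -0.01] [0.0, -0.0, 0.01]
[0.23, 2.59, -0.01] [0.0, -0.0, 0.01]
[0.25, 2.58, -0.01] [0.0, -0.0, 0.01]
[0.28, 2.58, -0.01] [0.0, -0.0, 0.01]
[0.3, 2.58, -0.01] [0.0, -0.0, 0.01]
[0.33, 2.58, -0.01] [0.0, -0.0, 0.01]
[0.35, 2.57, -0.01] [0.0, -0.0, 0.01]
[0.38, 2.57, -0.01] [0.0, -0.0, 0.01]
[0.4, 2.57, -0.01] [0.0, -0.0, 0.01]
[0.43, 2.56, -0.01] [0.0, -0.0, 0.01]
```

Crate front is at x≈0.603, over the tape. Now carry the hook back.

Call:
{"op": "carry_out", "data": {"deltas": [[0, 1, 0, 0, 0, 0.005, 0], [0.1, 2, 0, 0, 0, 0.01, 0], [0.2, 2.6, 0, 0, 0, 0.01, 0], [0.2, 2.6, 0, 0, 0, 0.01, 0], [0.2, 2.6, 0, 0, 0, 0.01, 0], [0.2, 2.6, 0, 0, 0, 0.01, 0], [0.2, 2.6, 0, 0, 0, 0.01, 0], [0.3, 2.6, 0, 0, 0, 0.01, 0]]}}

```text
time: 11.22
tool_pos: [0.4154, -0.1703, 0.1078]
tool_rot: [3.141, -0.0, -0.066]
contact_force: [-0.1, 0.3, -2.2]
opening: 0.0277
grip_force: 40.0
```

Call:
{"op": "carry_out", "data": {"deltas": [[0.3, 2.6, 0, 0, 0, 0.01, 0], [0.3, 2.6, 0, 0, 0, 0.01, 0], [0.4, 2.6, 0, 0, 0, 0.01, 0], [0.4, 2.6, 0, 0, 0, 0.01, 0], [0.5, 2.6, 0, 0, 0, 0.01, 0], [0.5, 2.6, 0, 0, 0, 0.01, 0], [0.5, 2, 0, 0, 0, 0.005, 0], [0.3, 1, 0, 0, 0, 0, 0]]}}

```text
time: 11.88
tool_pos: [0.4292, -0.36, 0.1076]
tool_rot: [3.14, -0.001, -0.132]
contact_force: [-0.1, -0.3, -2.1]
opening: 0.0279
grip_force: 40.0
```

```bash
python3 go.py 0.4485 -0.36 0.045 -0.12 6
```

```text
[0.32, -0.04, 1.04] [0.0, -0.0, -0.002]
[0.32, -0.04, 1.04] [0.0, -0.0, -0.002]
[0.32, -0.04, 1.04] [0.0, -0.0, -0.002]
[0.32, -0.04, 1.04] [0.0, -0.0, -0.002]
[0.32, -0.04, 1.04] [0.0, -0.0, -0.002]
[0.32, -0.04, 1.04] [0.0, -0.0, -0.002]
```

Call:
{"op": "carry_out", "data": {"deltas": [[0.3, 0, 1, 0, 0, 0, 0], [0.4, 0, 1.2, 0, 0, 0, 0], [0.4, 0, 1.3, 0, 0, 0, 0], [0.4, 0, 1.3, 0, 0, 0, 0], [0.3, 0, 1, 0, 0, 0, 0], [0, 0, 0.5, 0, 0, 0, 0], [0, 0, 0, 0, 0, 0, 0], [0, 0, 0, 0, 0, 0, 0]]}}

```text
time: 12.55
tool_pos: [0.4473, -0.3584, 0.0446]
tool_rot: [-3.141, 0.001, -0.13]
contact_force: [-0.5, 0.1, -1.2]
opening: 0.028
grip_force: 40.0
```

```bash
python3 go.py 0.4485 -0.36 0.0185 -0.12 4
```

```text
[0.04, 0.04, 0.65] [-0.0, 0.0, -0.002]
[0.04, 0.04, 0.65] [-0.0, 0.0, -0.002]
[0.04, 0.04, 0.65] [-0.0, 0.0, -0.002]
[0.04, 0.04, 0.65] [-0.0, 0.0, -0.002]
```

Call:
{"op": "carry_out", "data": {"deltas": [[0, 0, 0.6, 0, 0, 0, 0], [0, 0.1, 0.7, 0, 0, 0, 0], [0, 0.1, 0.7, 0, 0, 0, 0], [0, 0, 0.4, 0, 0, 0, 0], [0, 0, 0.2, 0, 0, 0, 0], [0, 0, 0, 0, 0, 0, 0], [0, 0, 0, 0, 0, 0, 0], [0, 0, 0, 0, 0, 0, 0]]}}

```text
time: 13.22
tool_pos: [0.4472, -0.3609, 0.0191]
tool_rot: [3.141, -0.0, -0.13]
contact_force: [0.5, -0.2, -2.3]
opening: 0.0281
grip_force: 40.0
```

Call:
{"op": "carry_out", "data": {"deltas": [[0, 0, 0.1, 0, 0, 0, 0], [0, 0, 0, 0, 0, 0, 0], [0, 0, 0, 0, 0, 0, 0.4], [0, 0, 0, 0, 0, 0, 0.6], [0, 0, 0, 0, 0, 0, 1], [0, 0, 0, 0, 0, 0, 1], [0, 0, 0, 0, 0, 0, 1], [0, 0, 0, 0, 0, 0, 1]]}}

```text
time: 13.88
tool_pos: [0.4471, -0.3608, 0.018]
tool_rot: [3.141, -0.0, -0.13]
contact_force: [-0.5, -0.1, 0.0]
opening: 0.0629
grip_force: 0.0
```

Call:
{"op": "carry_out", "data": {"deltas": [[0, 0, 0, 0, 0, 0, 1], [0, 0, 0, 0, 0, 0, 1], [0, 0, 0, 0, 0, 0, 1], [0, 0, -0.5, 0, 0, 0, 1], [0, 0, -1.5, 0, 0, 0, 1], [0, 0, -2.5, 0, 0, 0, 1], [0, 0, -3, 0, 0, 0, 1], [0, 0, -3, 0, 0, 0, 1]]}}

```text
time: 14.55
tool_pos: [0.4467, -0.3605, 0.124]
tool_rot: [-3.141, 0.001, -0.13]
contact_force: [1.0, 0.0, -0.3]
opening: 0.0918
grip_force: 0.0
```

Call:
{"op": "carry_out", "data": {"deltas": [[-1, 0, -2, 0, 0, 0, 1], [-2, 0, -2, 0, 0, 0, 1], [-2, 0, -2, 0, 0, 0, 1], [-2, 0, -2, 0, 0, 0, 1], [-1, 0, -1, 0, 0, 0, 1], [0, 0, 0, 0, 0, 0, 1], [0, 0, 0, 0, 0, 0, 1], [0, 0, 0, 0, 0, 0, 1]]}}

```text
time: 15.22
tool_pos: [0.3681, -0.3502, 0.2119]
tool_rot: [-3.141, 0.001, -0.13]
contact_force: [0.0, 0.4, -0.7]
opening: 0.092
grip_force: 0.0
```

```bash
python3 - <<'E'
from h import *
from m import rect
for n in ('top','scene'):
    c=snap(n,n+'e.png'); h=cv2.cvtColor(c['image'],cv2.COLOR_BGR2HSV); P=cloud(c); S=h[...,1]; 
    reg=(P[...,1]<-.27)&(P[...,0]>.3)&(P[...,0]<.75)&(P[...,1]>-.46)
    q=P[(P[...,2]>.015)&(P[...,2]<.06)&reg]; far=q[q[:,0]>.55]
    print(n,np.sort(q[:,0])[[3,-4]],far[np.argsort(far[:,0])[-4:]].round(3).tolist(),'rod z',np.median(far[:,2]),'handle z',np.median(q[q[:,0]<.48][:,2]))
    m=(S<60)&(h[...,2]>100)&(P[...,2]>.06)&(P[...,2]<.085)&(P[...,1]>-.04)&(P[...,1]<.085)&(P[...,0]>.57)&(P[...,0]<.72)
    print(np.percentile(P[m],[3,50,97],0).round(4))
E
```

```text
top [0.38418242 0.60402815] [[0.604, -0.382, 0.033], [0.604, -0.38, 0.033], [0.604, -0.377, 0.031], [0.605, -0.379, 0.02]] rod z 0.03359288762628254 handle z 0.037789377626304965
[[ 0.6029 -0.0267  0.0688]
 [ 0.6083  0.0223  0.0731]
 [ 0.6133  0.0672  0.0767]]
scene [0.38264195 0.60408619] [[0.604, -0.377, 0.018], [0.604, -0.38, 0.03], [0.605, -0.379, 0.024], [0.605, -0.381, 0.033]] rod z 0.03595939517381452 handle z 0.04085587304111438
[[ 0.6005 -0.0213  0.0703]
 [ 0.6034  0.0383  0.0753]
 [ 0.7008  0.0684  0.0788]]
```

View pics/scenee.png

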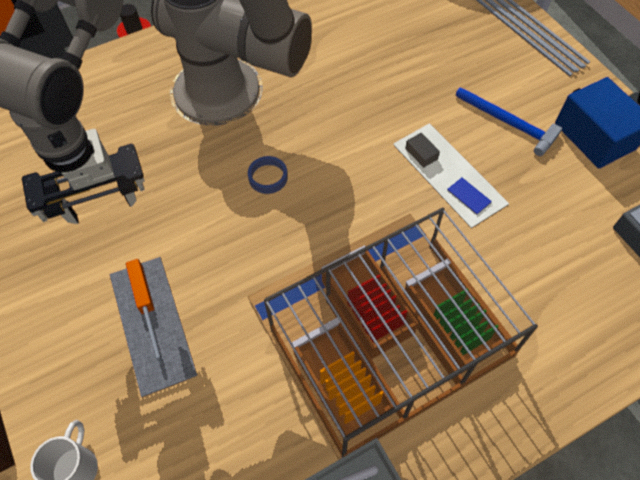

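The hook (138,283 to 158,357) stands upright wholly on the mat, the red crate's front is over the tape, and amber and green have not moved.

```bash
python3 -c "
from cell import robot
print(robot.hand_in())"
```

```text
the job is handed in; nothing more can be done
None
```

The job is handed in: the red crate's front measured within a few millimetres of the tape's centre line, the hook stands tip down on the grey mat, and the amber and green crates look unmoved in the last picture; the hand-in call returned no verdict.

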